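# Set up the counter display in the pomegranate juice shop

### The job

Set up the counter display: on the dark wooden riser build a tower with the red tin at the bottom, the green box on it and the round yellow tin on top, each centred on what is below it, the red tin and the green box lying lengthwise along the riser; and stand the juice bottle gently in the middle of the round marble coaster. Keep all four upright throughout, and leave the calculator, the fruit bowl and the pen cup where they are.

Things in the scene. Friction and masses are not known exactly. Their poses are not given: they have to be found in the camera images.
- riser: Dark wooden display riser, a flat rectangular block 120 x 84 x 18 mm, fixed to the counter. Origin: centre of its underside (the counter's height); x along its 120 mm length, z up; the top is 18 mm above the origin.
- coaster: Round pale marble coaster, 96 mm across and 10 mm thick, fixed to the counter. Origin: centre of its underside; z up; the top is 10 mm above the origin.
- red_tin: Red rectangular gift tin with a gold line and a gold ring on its flat lid, 104 x 60 x 40 mm (length, width, height), 0.2 to 0.4 kg, loose, standing on the counter. Origin: centre of its underside; x along the length, y along the 60 mm width, z up. Bottom of the tower.
- green_box: Green rectangular gift box with a white band across its middle, rigid, 76 x 52 x 36 mm (length, width, height), 0.14 to 0.28 kg, loose, standing on the counter. Origin: centre of its underside; x along the length, y along the 52 mm width, z up. Middle of the tower.
- yellow_tin: Small round yellow tin with a white and red spot on its flat lid, 50 mm in diameter, 34 mm high, 0.1 to 0.2 kg, loose, standing on the counter. Origin: centre of its underside; z up. Top of the tower.
- bottle: Closed juice bottle, dark red with a white and red label and a white cap: straight body 46 mm in diameter up to 72 mm height, then a shoulder to the 30 mm wide cap from 90 to 105 mm, 105 mm high in all, 0.17 to 0.35 kg, loose, standing on the counter. Origin: centre of its underside; z up.
- calculator: Bystander: grey desk calculator lying flat, 110 x 70 x 17 mm, loose. Origin: centre of its underside; x along its length. Leave it.
- fruit_bowl: Bystander: white bowl, 136 mm across, with three small pomegranates in it, about 80 mm high, loose, at the far side of the work. Origin: centre of its underside. Leave it.
- pen_cup: Bystander: dark metal cup with three pens, 72 mm across, about 140 mm high with the pens, loose, at the robot's left. Origin: centre of its underside. Leave it.
There are look-alikes about, which are no part of the job. Leave any purple look-alike of the riser alone.

How it is judged:
By the outcome, as a careful person would: the job done as asked, in the order asked, and still so for the second after the job is handed in, with the robot touching nothing.
It also fails if it takes over 128 s, if anything falls off the work surface, if the arm or the gripper's body presses on something with over 40 N, if the wrist force passes 120 N, or if a joint passes its speed limit or range.

### The arm

A 7-joint arm with a two-finger parallel gripper is mounted at the origin on the work surface. World frame = base frame: x ahead of the robot, y to its left, z up, the work surface at z = 0. Lengths are in m, angles in degrees, forces in N, time in s.
With the tool pointing down it reaches from about 0.4 to 0.875 m from the base axis. Payload 19.3 kg.
Tool frame: the origin (TCP) lies midway between the tips of the shut fingers; the grasp point (between the pads) lies 19 mm behind it; y points along the fingers, z is the direction in which the jaws open and shut, and the axes are right-handed (so a half turn about y gives the same grasp; the last joint's range is limited). The gripper opens to 85 mm and grips with 20 to 120 N. Pads are 22 mm wide; open, the fingers measure 114 mm over their backs; the gripper's body (76 mm by 85 mm) begins 54 mm behind the grasp point. The pads swing forward as they close: fully open they stand 13 mm farther back than shut.
Start: joints at [66.222, 29.874, -2.08, 91.645, 1.215, 58.505, -6.463], TCP at [0.211, -0.588, 0.231] pointing down, gripper open.
Joint ranges: [-166.77, 166.77], [-17.47, 122.26], [-85.68, 81.53], [9.62, 139.38], [-72.42, 252.41], [9.2, 110.78], [-144.41, 144.41]. Speed limits (degrees/s): [108.29, 108.29, 136.94, 136.94, 172.46, 172.46, 172.46].

### API

Orientations are given as a 3x3 rotation matrix whose columns are the frame's x, y, z axes.
In Python, from cell import env, cams, sign_off gives the robot as it stands.
- The arm moves only by the tool apply_moves, never from a script. Its argument "moves" is a list of rows, each a list of 3 entries, a list of its own where there are three numbers: the finger opening in m, from 0 to 0.0854, then the shift along the world's x, y, z in m, then the turn about the world's z in degrees. In form: [[claw, [dx, dy, dz], roll], ...]. A call has 1 to 5 rows; each row shifts and turns the commanded pose from where the row before left it; what a row does not reach is not made up. A row lasts 1/12 s, in which the tool goes at most 41.7 mm and 7.16 degrees, less where a joint would pass 70% of its speed; a pose out of reach is approached as far as the arm can. A call with a gripper value outside its range is refused whole. The fingers move at their own pace and stop on an object; "force" is the grip in N (left out, the last holds). Time passes only in rows, so rows that do not move let the fingers close. It gives the time, the measured TCP pose, the force and the opening at its end, in the units of the state.
- env.get_state(): the state, without advancing time (a new reading comes with each control period).
- cams.grab_frame(name): name is "side" or "top" or "wrist"; returns the picture (400x640x3 uint8, blue, green, red); there is no depth.
- cams.camera_model(name): a dict with "intrinsics" (3x3 intrinsics, pixels), "rvec" (rotation vector, rad) and "tvec" (3), from world to camera coordinates, as OpenCV has them. Camera axes: x right, y down, z forward; pixel columns grow to the right and rows downward; lengths in m; the calibration is good to about 2 mm. The wrist camera is an equidistant fisheye: a pixel r from the principal point sees the ray r / f radians off the axis. A picture is of the moment at which its call begins: read the wrist's pose just before it. camera_model takes no time and is no camera call; for the wrist camera it gives the pose at the moment of the call.
- sign_off(): hands the job in, once; it reports no verdict.
The state is a dict: "time_s": time; "joint_pos": joint angles; "joint_velocities": joint speeds; "joint_efforts": joint torques, N m; "position": TCP position; "ee_rot": TCP orientation; "wrist_force": force on the tool from outside, world axes, zero at the start; "torque": the same for the moment, N m; "grip_width": opening from 0.0 (shut) to 1.0 (fully open).
Only numpy, scipy, OpenCV 4.12 (cv2) and the standard library are available. Lean on these libraries where they do the work, as an engineer would, in place of code of your own. Each camera call takes 0.05 s, during which the arm holds its last target. There are 200 camera calls.

## Working session

There is one attempt and no reset: what is moved stays moved. The work goes in short steps, Python scripts to look and compute and a tool call to move; the robot and the scene stay as the last step left them, time stands still between calls to the robot, and variables do not carry over. Pictures are saved under pics/ and viewed, about 12 in all and at most 16, crops included, and the job is handed in when it is done.

Besides the shell and the picture viewer there is one more tool, called after "Call:" as name(argument=value, ...) on one line, values as JSON. apply_moves: Moves the arm, as the interface text tells. Its arguments: {"type":"object","properties":{"moves":{"type":"array","items":{"type":"array"}},"force":{"type":"number"}},"required":["moves"]}

```bash
mkdir -p pics; ls; python3 - <<'E'
from cell import env,cams
import cv2
for n in ("side","top","wrist"):
    cv2.imwrite(f"pics/{n}0.png",cams.grab_frame(n))
    m=cams.camera_model(n);print(n,m)
s=env.get_state();print(s)
E
```

```text
pics
side {'intrinsics': array([[471.46481776,   0.        , 313.92013583],
       [  0.        , 471.46481776, 197.78495138],
       [  0.        ,   0.        ,   1.        ]]), 'rvec': array([ 0.46230568, -2.60338627,  1.39043726]), 'tvec': array([0.61622815, 0.10597656, 1.49938027])}
top {'intrinsics': array([[365.41354349,   0.        , 316.64764409],
       [  0.        , 365.41354349, 199.7855572 ],
       [  0.        ,   0.        ,   1.        ]]), 'rvec': array([ 2.15582668, -2.20987343,  0.08660503]), 'tvec': array([0.14091399, 0.61702762, 1.10117881])}
wrist {'intrinsics': array([[309.70691629,   0.        , 320.55044146],
       [  0.        , 309.70691629, 201.63502443],
       [  0.        ,   0.        ,   1.        ]]), 'rvec': array([-2.35492143,  1.65704436,  0.25830526]), 'tvec': array([-0.62464094, -0.03905966,  0.37984238])}
{'time_s': 0.15, 'joint_pos': array([66.2211959 , 29.90075575, -2.0803393 , 91.66444418,  1.21336211,
       58.50535   , -6.46302   ]), 'joint_velocities': array([ 0.09338009, -0.13874668,  0.01999438,  0.01888852,  0.00197121,
       -0.04409251, -0.04347605]), 'joint_efforts': array([ 1.91370811e-03, -9.27384353e+01,  1.98055029e+00, -3.70056653e+01,
        1.79609656e-02,  6.44922489e-03,  1.40462671e-06]), 'position': array([ 0.2111524 , -0.58799287,  0.23087567]), 'ee_rot': array([[-9.41151024e-01, -3.29655787e-04,  3.37986157e-01],
       [-3.37986314e-01,  7.80598235e-04, -9.41150701e-01],
       [ 4.64243776e-05, -9.99999641e-01, -8.46079972e-04]]), 'wrist_force': array([-0.46781816,  0.01194673, -0.90320107]), 'torque': array([ 0.03218555,  0.06710476, -0.04154594]), 'grip_width': 0.9959318409264577}
```

View pics/top0.png

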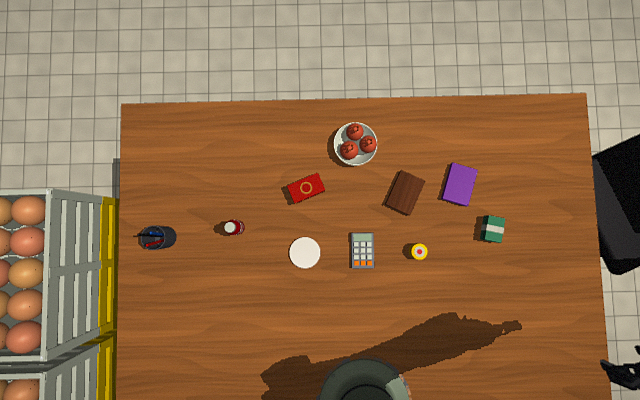

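View pics/side0.png

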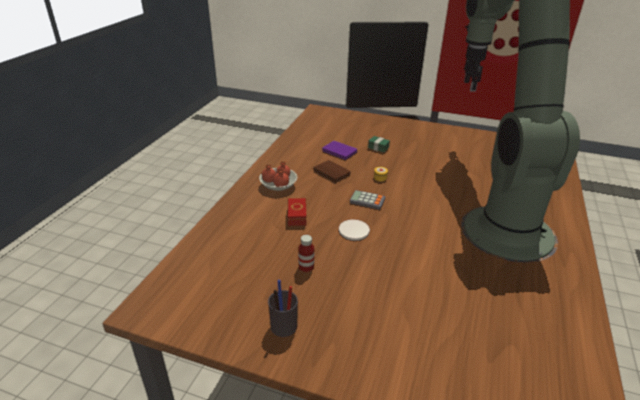

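Top view: red tin (306,187), brown riser (405,193) with its purple look-alike (460,184), green box (492,229), yellow tin (419,252), bottle cap (232,227), coaster (305,253), calculator (362,250), bowl (355,145) and pen cup (155,237). The side view agrees. The riser meant is the dark wooden one, not the purple.

```bash
cat > h.py <<'E'
import numpy as np,cv2
from cell import env,cams
def ray(m,uv,name):
    K=m["intrinsics"];R=cv2.Rodrigues(np.array(m["rvec"]))[0];c=-R.T@np.array(m["tvec"])
    uv=np.atleast_2d(np.asarray(uv,float));p=np.c_[(uv[:,0]-K[0,2])/K[0,0],(uv[:,1]-K[1,2])/K[1,1]]
    if name=="wrist":
        r=np.linalg.norm(p,axis=1)+1e-9;d=np.c_[p*(np.sin(r)/r)[:,None],np.cos(r)]
    else: d=np.c_[p,np.ones(len(p))]
    return c,d@R
def plane(m,uv,z,name):
    c,d=ray(m,uv,name);return c+d*((z-c[2])/d[:,2])[:,None]
def proj(m,P,name):
    K=m["intrinsics"];R=cv2.Rodrigues(np.array(m["rvec"]))[0]
    q=np.atleast_2d(P)@R.T+np.array(m["tvec"]);p=q[:,:2]/q[:,2:]
    if name=="wrist":
        r=np.linalg.norm(p,axis=1)+1e-9;t=np.arctan2(np.linalg.norm(q[:,:2],axis=1),q[:,2]);p=p*(t/r)[:,None]
    return p*[K[0,0],K[1,1]]+K[:2,2]
def mask(hsv,lo,hi):
    if lo[0]>hi[0]: return mask(hsv,lo,(180,)+tuple(hi[1:]))|mask(hsv,(0,)+tuple(lo[1:]),hi)
    return cv2.inRange(hsv,tuple(lo),tuple(hi))
def rect(pts):
    (c,(w,h),a)=cv2.minAreaRect((pts[:,:2]*1000).astype(np.float32))
    if w<h: w,h,a=h,w,a+90
    return np.round(c,1),round(w,1),round(h,1),round((a+90)%180-90,1)
def blob(msk,near=None,minA=20):
    cs=[c for c in cv2.findContours(msk,cv2.RETR_EXTERNAL,cv2.CHAIN_APPROX_NONE)[0] if cv2.contourArea(c)>minA]
    if near is None: return max(cs,key=cv2.contourArea)[:,0]
    return min(cs,key=lambda c:np.linalg.norm(c[:,0].mean(0)-near))[:,0]
E
python3 - <<'E'
from h import *
im=cv2.imread("pics/top0.png");h=cv2.cvtColor(im,cv2.COLOR_BGR2HSV);m=cams.camera_model("top")
R=cv2.Rodrigues(m["rvec"])[0];print("cam",-R.T@m["tvec"])
for n,uv,z in [("red",(306,187),.04),("riser",(405,193),.018),("green",(492,229),.036),("yellow",(419,252),.034),("cap",(232,227),.105),("coaster",(305,253),.01),("calc",(362,250),.017),("bowl",(355,145),.06),("cup",(155,237),.1),("purple",(460,184),.018)]:
    print(n,h[uv[1],uv[0]],h[uv[1]+6,uv[0]-6],plane(m,uv,z,"top").round(3)[0])
print("table",h[300,400],h[200,330])
for n,lo,hi,z,uv in [("red",(172,150,110),(6,255,255),.04,(306,187)),("riser",(0,60,20),(20,255,115),.018,(405,193)),("green",(70,80,60),(90,255,255),.036,(492,229)),("coaster",(0,0,190),(180,60,255),.01,(305,253))]:
    b=blob(mask(h,lo,hi),uv);print(n,rect(plane(m,b,z,"top")))
cv2.imwrite("pics/topc.png",cv2.resize(im[120:280,130:530],None,fx=2,fy=2,interpolation=cv2.INTER_CUBIC))
E
```

```text
cam [0.53357791 0.1290098  1.14534959]
red [  0 224 163] [  1 230 173] [0.659 0.157 0.04 ]
riser [ 10 180  98] [ 10 179  87] [ 0.635 -0.149  0.018]
green [ 23  33 210] [ 74 123 131] [ 0.518 -0.403  0.036]
yellow [  1 210 217] [ 12 147  45] [ 0.454 -0.179  0.034]
cap [ 34  27 205] [ 13 207  75] [0.543 0.368 0.105]
coaster [ 20  24 233] [ 20  25 235] [0.458 0.166 0.01 ]
calc [ 30  24 215] [ 33  25 215] [ 0.463 -0.01   0.017]
bowl [  5 197 203] [  6 183 183] [0.78  0.006 0.06 ]
cup [ 0  4 72] [  3 242  98] [0.52  0.588 0.1  ]
purple [141 143 164] [141 147 163] [ 0.659 -0.321  0.018]
table [ 13 179 147] [ 13 170 147]
red (array([657.7, 157.9]), 102.2, 58.6, -68.0)
riser (array([ 637.1, -142.8]), 126.5, 94.9, -26.3)
green (array([ 494.6, -404.7]), 49.4, 27.3, 77.2)
coaster (array([461.1, 167. ]), 91.7, 89.5, -1.4)
```

View pics/topc.png

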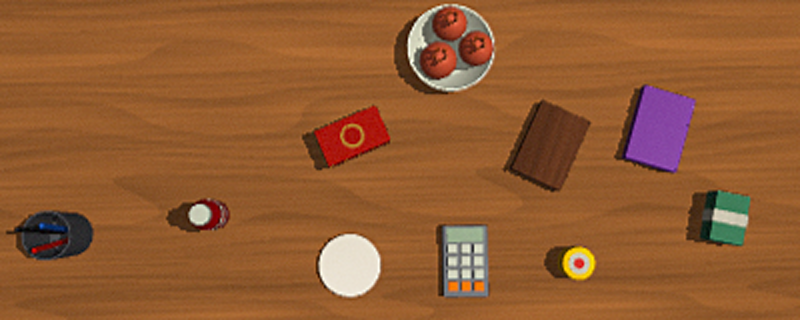

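View pics/wrist0.png

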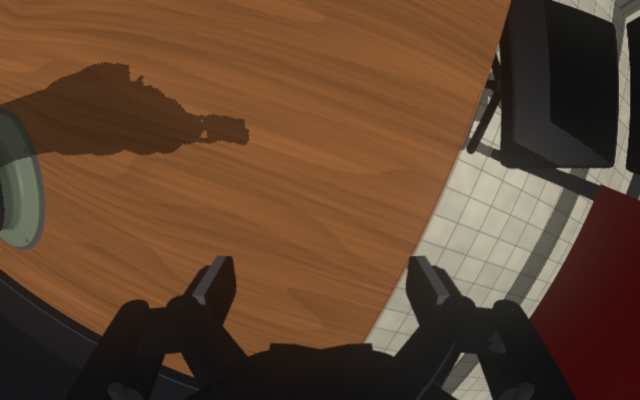

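Crop check: the riser at top-image (405,193) is dark brown wood grain. The purple one at (460,184) is the decoy, so I leave it alone. The wrist view shows only table. I'll move to mid-path for a closer look at the right-hand group.

Call:
apply_moves(moves=[[0.0854, [0.021, 0.034, 0.01], 6], [0.0854, [0.021, 0.034, 0.01], 6], [0.0854, [0.021, 0.034, 0.01], 6], [0.0854, [0.021, 0.034, 0.01], 6], [0.0854, [0.021, 0.034, 0.01], 6]], force=40)

```text
time_s: 0.57
position: [0.3167, -0.4164, 0.2817]
ee_rot: [[-0.642, -0.0, 0.766], [-0.766, -0.0, -0.642], [0.0, -1.0, -0.0]]
wrist_force: [1.8, -0.0, 0.9]
grip_width: 0.999
```

Call:
apply_moves(moves=[[0.0854, [0.021, 0.034, 0.01], 6], [0.0854, [0.021, 0.034, 0.01], 6], [0.0854, [0.021, 0.034, 0.01], 6], [0.0854, [0.021, 0.034, 0.01], 6], [0.0854, [0, 0, 0], 0]])

```text
time_s: 0.98
position: [0.4045, -0.276, 0.3233]
ee_rot: [[-0.265, 0.004, 0.964], [-0.964, 0.0, -0.265], [-0.001, -1.0, 0.003]]
wrist_force: [1.0, 1.1, -0.2]
grip_width: 1.0
```

```bash
python3 - <<'E'
from h import *
s=env.get_state();m=cams.camera_model("wrist");cv2.imwrite("pics/w1.png",cams.grab_frame("wrist"));np.save("w1.npy",m,allow_pickle=True)
R=cv2.Rodrigues(m["rvec"])[0];c=-R.T@m["tvec"];print(s["time_s"],s["position"],s["ee_rot"].round(3))
print("cam in tool",s["ee_rot"].T@(c-s["position"]),"cam axis in tool",s["ee_rot"].T@R.T)
for n,P in dict(riser=(.637,-.145,.018),green=(.515,-.405,.036),yellow=(.454,-.179,.034),red=(.658,.158,.04)).items(): print(n,proj(m,P,"wrist"))
E
```

```text
0.9833 [ 0.40447636 -0.2760104   0.32329779] [[-0.265  0.004  0.964]
 [-0.964  0.    -0.265]
 [-0.001 -1.     0.003]]
cam in tool [-0.07723264 -0.14224652  0.00019081] cam axis in tool [[ 5.51622765e-04  9.53186381e-01  3.02382901e-01]
 [ 3.45698516e-04 -3.02383110e-01  9.53186412e-01]
 [ 9.99999788e-01 -4.21266004e-04 -4.96316525e-04]]
riser [[446.47388964  40.62549116]]
green [[411.44224128 224.08560782]]
yellow [[335.9333102  85.7596092]]
red [[ 401.12431492 -123.94861841]]
```

View pics/w1.png

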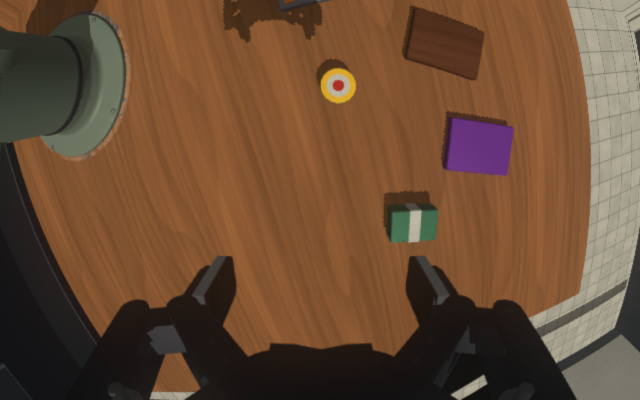

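Wrist view: yellow tin (338,86), riser (445,44), purple decoy (480,146), green box (414,223). All agree with the predicted pixels. I'll measure from this view.

```bash
python3 - <<'E'
from h import *
m=np.load("w1.npy",allow_pickle=True).item();im=cv2.imread("pics/w1.png");h=cv2.cvtColor(im,cv2.COLOR_BGR2HSV)
for p in [(445,44),(470,72),(425,228),(414,210),(414,238),(400,240),(345,75),(480,90)]: print(p,h[p[1],p[0]])
for n,lo,hi,z,uv in [("riser",(0,60,40),(14,255,98),.018,(445,44)),("yellow",(20,120,120),(35,255,255),.034,(338,86))]:
    k=mask(h,lo,hi)
    if n=="riser": k=cv2.morphologyEx(k,cv2.MORPH_OPEN,np.ones((5,5)))
    b=blob(k,uv);P=plane(m,b,z,"wrist");print(n,len(b),rect(P),cv2.boundingRect(b))
    if n=="yellow":print(cv2.minEnclosingCircle((P[:,:2]*1000).astype(np.float32)))
cv2.imwrite("pics/w1c.png",np.hstack([cv2.resize(im[0:90,395:495],None,fx=4,fy=4,interpolation=2),cv2.resize(im[180:270,370:470],None,fx=4,fy=4,interpolation=2)]))
E
```

```text
(445, 44) [ 11 164  84]
(470, 72) [ 10 158  87]
(425, 228) [ 68  94 109]
(414, 210) [ 23  35 132]
(414, 238) [ 25  31 180]
(400, 240) [ 68  92 114]
(345, 75) [ 21 180 215]
(480, 90) [ 13 159 133]
riser 243 (array([ 632.9, -147.9]), 126.6, 87.6, -26.3) (402, 6, 82, 74)
yellow 99 (array([ 456.3, -179.1]), 49.2, 48.0, 74.9) (320, 68, 36, 36)
((456.6502685546875, -178.89337158203125), 25.03574562072754)
```

View pics/w1c.png

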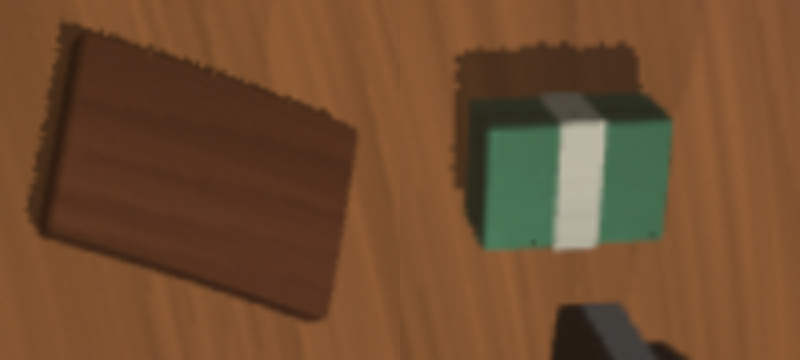

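```bash
python3 - <<'E'
from h import *
m=np.load("w1.npy",allow_pickle=True).item()
for n,q,o,z in [("riser",[(82,32),(356,128),(326,316),(50,232)],(395,0),.018),("green",[(88,128),(270,120),(260,240),(84,250)],(370,180),.036)]:
    uv=(np.array(q)+.5)/4-.5+o;P=plane(m,uv,z,"wrist")[:,:2]*1000
    e=np.roll(P,-1,0)-P;print(n,P.mean(0).round(1),np.linalg.norm(e,axis=1).round(1),np.degrees(np.arctan2(e[:,1],e[:,0])).round(1))
E
```

```text
riser [ 637.4 -148.9] [117.3  80.8 116.1  81.8] [ -25.9 -115.9  154.6   64.9]
green [ 518.6 -409.5] [73.5 50.9 73.5 50.4] [ -13.3 -102.5  166.4   77.5]
```

Call:
apply_moves(moves=[[0.0854, [0.021, 0.034, 0], 6], [0.0854, [0.021, 0.034, 0], 6], [0.0854, [0.021, 0.034, 0], 6], [0.0854, [0.021, 0.034, 0], 6], [0.0854, [0.021, 0.034, 0], 6]])

```text
time_s: 1.45
position: [0.5056, -0.1113, 0.3212]
ee_rot: [[0.241, -0.0, 0.971], [-0.971, -0.0, 0.241], [0.0, -1.0, -0.0]]
wrist_force: [1.2, -1.6, 0.5]
grip_width: 0.999
```

Call:
apply_moves(moves=[[0.0854, [0.021, 0.034, 0], 6], [0.0854, [0.021, 0.034, -0.01], 0], [0.0854, [0.021, 0.034, -0.02], 0], [0.0854, [0.021, 0.034, -0.02], 0], [0.0854, [0, 0, 0], 0]])

```text
time_s: 1.87
position: [0.587, 0.0254, 0.27]
ee_rot: [[0.343, -0.004, 0.939], [-0.939, 0.003, 0.343], [-0.004, -1.0, -0.003]]
wrist_force: [-0.3, 0.3, 0.1]
grip_width: 1.0
```

```bash
python3 - <<'E'
from h import *
s=env.get_state();m=cams.camera_model("wrist");im=cams.grab_frame("wrist");cv2.imwrite("pics/w2.png",im);np.save("w2.npy",m,allow_pickle=True)
R=s["ee_rot"];print(s["time_s"],s["position"],np.degrees(np.arctan2(R[1,2],R[0,2])))
h=cv2.cvtColor(im,cv2.COLOR_BGR2HSV)
uv=proj(m,(.658,.158,.04),"wrist")[0];print(uv,h[int(uv[1])+8,int(uv[0])+8])
b=blob(mask(h,(174,170,130),(6,255,255)),uv);print(cv2.boundingRect(b),rect(plane(m,b,.04,"wrist")))
E
```

```text
1.8667 [0.58699342 0.02535323 0.27003281] 20.077150538513315
[413.55478936  91.55724085] [  6 196 147]
(390, 51, 46, 82) (array([658.2, 158.1]), 100.6, 57.4, -67.9)
```

View pics/w2.png

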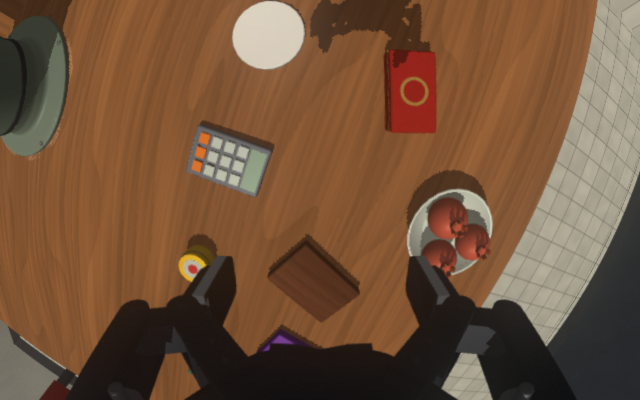

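Red tin seen at (413,92), measuring 101×57 mm at (0.658, 0.158) and −68°. It matches the top camera, so I go for it.

Call:
apply_moves(moves=[[0.0854, [0.0175, 0.033, -0.01], 2], [0.0854, [0.0175, 0.033, -0.01], 0], [0.0854, [0.0175, 0.033, -0.01], 0], [0.0854, [0.0175, 0.033, -0.02], 0], [0.0854, [0, 0, -0.035], 0]])

```text
time_s: 2.33
position: [0.6585, 0.1572, 0.191]
ee_rot: [[0.374, 0.005, 0.927], [-0.927, 0.005, 0.374], [-0.002, -1.0, 0.006]]
wrist_force: [1.6, 1.9, -0.2]
grip_width: 0.997
```

Call:
apply_moves(moves=[[0.0854, [0, 0, -0.035], 0], [0.0854, [0, 0, -0.035], 0], [0.0854, [0, 0, -0.025], 0], [0.0854, [0, 0, -0.01], 0], [0.0854, [0, 0, 0], 0]])

```text
time_s: 2.75
position: [0.6552, 0.149, 0.0823]
ee_rot: [[0.369, -0.003, 0.929], [-0.929, -0.001, 0.369], [0.0, -1.0, -0.004]]
wrist_force: [0.1, -0.6, -0.7]
grip_width: 1.005
```

```bash
python3 - <<'E'
from h import *
s=env.get_state();m=cams.camera_model("wrist");im=cams.grab_frame("wrist");cv2.imwrite("pics/w3.png",im)
R=s["ee_rot"];print(s["time_s"],s["position"],np.degrees(np.arctan2(R[1,2],R[0,2])),s["wrist_force"])
h=cv2.cvtColor(im,cv2.COLOR_BGR2HSV)
b=blob(mask(h,(174,170,100),(6,255,255)));print(cv2.boundingRect(b),rect(plane(m,b,.04,"wrist")))
E
```

```text
2.75 [0.6552262  0.1489823  0.08226232] 21.678273636239926 [ 0.09829383 -0.55338423 -0.66514189]
(283, 142, 97, 143) (array([658.6, 157.9]), 98.0, 58.6, -68.0)
```

View pics/w3.png

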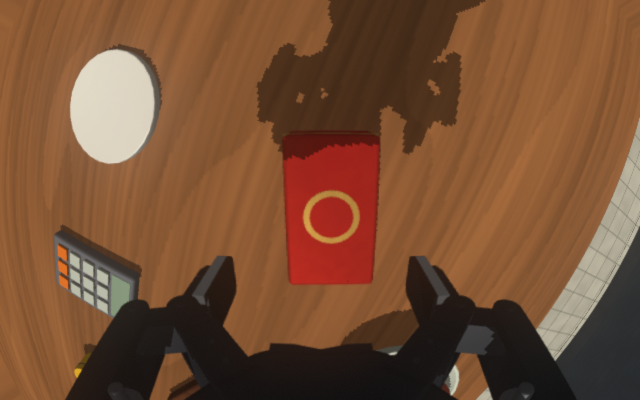

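The red tin is centred at about (331,212) between the fingers, and its ring confirms the lid. I'll correct 3/9 mm and descend.

Call:
apply_moves(moves=[[0.0854, [0.003, 0.009, -0.02], 0.5], [0.0854, [0, 0, -0.02], 0], [0.0854, [0, 0, -0.02], 0], [0.0854, [0, 0, -0.015], 0], [0.0854, [0, 0, 0], 0]])

```text
time_s: 3.22
position: [0.6587, 0.1589, 0.0082]
ee_rot: [[0.378, -0.001, 0.926], [-0.926, -0.001, 0.378], [0.0, -1.0, -0.002]]
wrist_force: [-0.4, -0.7, 0.2]
grip_width: 0.997
```

Call:
apply_moves(moves=[[0.0854, [0, 0, 0], 0]])

```text
time_s: 3.3
position: [0.6596, 0.1595, 0.0104]
ee_rot: [[0.378, 0.001, 0.926], [-0.926, 0.0, 0.378], [0.0, -1.0, 0.001]]
wrist_force: [0.5, -0.5, 0.3]
grip_width: 1.002
```

Call:
apply_moves(moves=[[0.0854, [-0.001, -0.001, -0.006], 0], [0.0854, [0, 0, 0], 0], [0.05, [0, 0, 0], 0], [0.05, [0, 0, 0], 0], [0.05, [0, 0, 0], 0]], force=40)

```text
time_s: 3.72
position: [0.6585, 0.1587, 0.0041]
ee_rot: [[0.379, 0.001, 0.926], [-0.926, 0.0, 0.379], [0.0, -1.0, 0.001]]
wrist_force: [0.4, -0.6, 6.2]
grip_width: 0.698
```

Call:
apply_moves(moves=[[0.05, [0, 0, 0], 0], [0.05, [0, 0, 0], 0], [0.05, [0, 0, 0], 0], [0.05, [0, 0, 0], 0], [0.05, [0, 0, 0], 0]])

```text
time_s: 4.13
position: [0.6585, 0.1587, 0.0041]
ee_rot: [[0.379, 0.001, 0.926], [-0.926, 0.0, 0.379], [0.0, -1.0, 0.001]]
wrist_force: [-1.3, -1.0, 6.4]
grip_width: 0.696
```

Gripped at 59.4 mm, which is plausible for 60. I'll lift, and meanwhile take a second riser reading from pics/w2.

Call:
apply_moves(moves=[[0.05, [0, 0, 0.01], 0], [0.05, [0, 0, 0.02], 0], [0.05, [0, 0, 0.03], 0], [0.05, [0, 0, 0.035], 0], [0.05, [0, 0, 0.035], 0]])

```text
time_s: 4.55
position: [0.6575, 0.1586, 0.1351]
ee_rot: [[0.379, -0.001, 0.925], [-0.925, -0.0, 0.379], [-0.0, -1.0, -0.001]]
wrist_force: [0.3, -0.1, -2.5]
grip_width: 0.694
```

```bash
python3 - <<'E'
from h import *
im=cv2.imread("pics/w2.png")
cv2.imwrite("pics/w2c.png",cv2.resize(im[225:330,255:370],None,fx=5,fy=5,interpolation=2))
E
```

```text
(no output)
```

View pics/w2c.png

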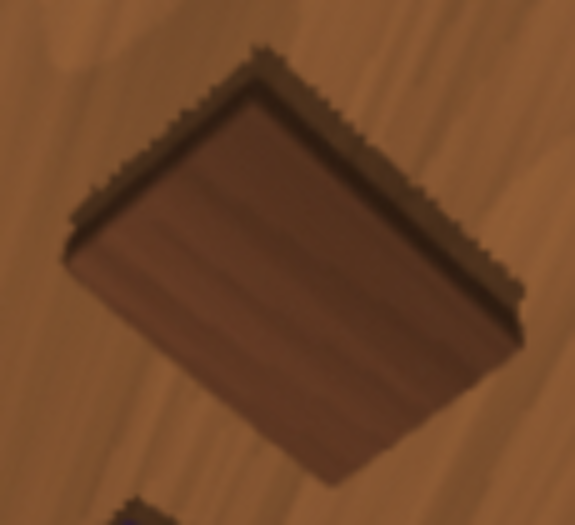

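```bash
python3 - <<'E'
from h import *
m=np.load("w2.npy",allow_pickle=True).item()
uv=(np.array([(255,98),(521,345),(332,487),(65,262)])+.5)/5-.5+(255,225);P=plane(m,uv,.018,"wrist")[:,:2]*1000
e=np.roll(P,-1,0)-P;print(P.mean(0).round(1),np.linalg.norm(e,axis=1).round(1),np.degrees(np.arctan2(e[:,1],e[:,0])).round(1))
E
```

```text
[ 638.2 -147. ] [116.1  80.5 116.8  80.2] [ -26.7 -115.8  153.1   63.6]
```

The two riser readings agree to 2 mm: (0.638, −0.148) at −26.2°. Carrying the red tin over.

Call:
apply_moves(moves=[[0.05, [-0.002, -0.0305, 0], 4], [0.05, [-0.002, -0.0305, 0], 5], [0.05, [-0.002, -0.0305, 0], 5], [0.05, [-0.002, -0.0305, 0], 5], [0.05, [-0.002, -0.0305, 0], 5]])

```text
time_s: 4.97
position: [0.6478, 0.0047, 0.1341]
ee_rot: [[0.726, 0.0, 0.688], [-0.688, -0.0, 0.726], [0.0, -1.0, -0.0]]
wrist_force: [0.2, 0.8, -3.2]
grip_width: 0.694
```

Call:
apply_moves(moves=[[0.05, [-0.002, -0.0305, 0], 5], [0.05, [-0.002, -0.0305, 0], 5], [0.05, [-0.002, -0.0305, 0], 4], [0.05, [-0.002, -0.0305, 0], 3.5], [0.05, [-0.0015, -0.0305, 0], 0]])

```text
time_s: 5.38
position: [0.6381, -0.1481, 0.1339]
ee_rot: [[0.899, -0.0, 0.439], [-0.439, -0.0, 0.899], [-0.0, -1.0, -0.0]]
wrist_force: [0.2, 0.2, -2.4]
grip_width: 0.696
```

Call:
apply_moves(moves=[[0.05, [0, 0, -0.03], 0], [0.05, [0, 0, -0.03], 0], [0.05, [0, 0, -0.01], 0], [0.05, [0, 0, 0], 0], [0.05, [0, 0, 0], 0]])

```text
time_s: 5.8
position: [0.6389, -0.1457, 0.0643]
ee_rot: [[0.897, 0.0, 0.442], [-0.442, 0.0, 0.897], [-0.0, -1.0, 0.0]]
wrist_force: [0.4, 0.1, -1.3]
grip_width: 0.699
```

```bash
python3 - <<'E'
from h import *
s=env.get_state();m=cams.camera_model("wrist");im=cams.grab_frame("wrist");cv2.imwrite("pics/w4.png",im)
R=s["ee_rot"];print(s["time_s"],s["position"],np.degrees(np.arctan2(R[1,2],R[0,2])),s["wrist_force"],s["grip_width"])
print((s["position"]-[.638,-.147,0]).round(4))
E
```

```text
5.8 [ 0.63892878 -0.14571436  0.06425998] 63.79567591173352 [ 0.37326488  0.05933678 -1.31101205] 0.6989666020236867
[0.0009 0.0013 0.0643]
```

View pics/w4.png

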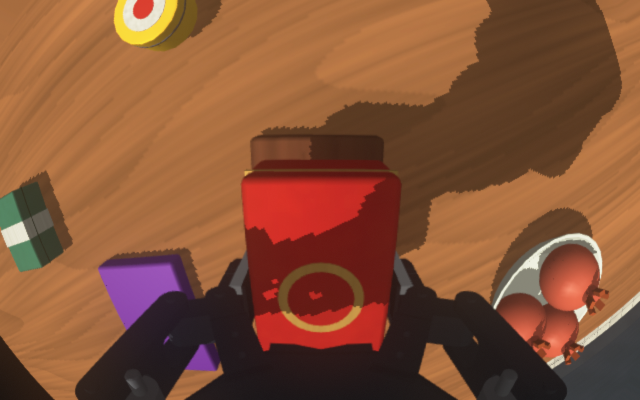

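Red tin held level above the riser, whose near end shows at (251–383, 137). A numerical check of that edge follows.

```bash
python3 - <<'E'
from h import *
m=cams.camera_model("wrist");a=np.radians(-26.2);u=np.array([np.cos(a),np.sin(a)]);v=np.array([-u[1],u[0]])
c=np.array([.6378,-.148])
for t in(-42,42):
    p=c-.06*u+t/1000*v;print(proj(m,[*p,.018],"wrist").round(1),proj(m,[*p,0],"wrist").round(1))
im=cv2.imread("pics/w4.png");g=cv2.cvtColor(im,6)
print(g[150,240:262],g[150,376:395]);print(g[128:165:1,280])
P=plane(m,[(251,150),(384,150)],.018,"wrist")[:,:2];print((P-c)@v*1000)
E
```

```text
[[248.5 135. ]] [[254.4 132.5]]
[[384.4 134.7]] [[379.  132.1]]
[118 119 119 119 119 119 120 120 120 116 100  83  80  82  85  86  88  90
  90  91  91  91] [42 42 41 41 41 41 41 50 63 67 68 67 66 67 66 66 66 67 67]
[84 70 68 68 68 67 58 51 50 59 67 75 81 86 87 88 86 87 87 87 87 87 87 87
 87 87 87 86 86 86 83 72 52 46 46 46 46]
[-40.77544708  42.11959391]
```

Call:
apply_moves(moves=[[0.05, [-0.001, -0.001, -0.015], 0], [0.05, [0, 0, -0.015], 0], [0.05, [0, 0, -0.008], 0], [0.05, [0, 0, 0], 0], [0.05, [0, 0, 0], 0]])

```text
time_s: 6.27
position: [0.6373, -0.1471, 0.0247]
ee_rot: [[0.897, -0.001, 0.442], [-0.442, 0.0, 0.897], [-0.001, -1.0, -0.0]]
wrist_force: [0.1, 0.5, -1.4]
grip_width: 0.695
```

Call:
apply_moves(moves=[[0.05, [0, 0, -0.002], 0], [0.05, [0, 0, 0], 0], [0.05, [0, 0, 0], 0]])

```text
time_s: 6.52
position: [0.6378, -0.1474, 0.0236]
ee_rot: [[0.897, 0.0, 0.442], [-0.442, -0.0, 0.897], [0.0, -1.0, 0.0]]
wrist_force: [-0.2, -0.2, -2.4]
grip_width: 0.694
```

Call:
apply_moves(moves=[[0.05, [0, 0, -0.0015], 0], [0.05, [0, 0, -0.0015], 0], [0.05, [0, 0, 0], 0], [0.05, [0, 0, 0], 0]])

```text
time_s: 6.85
position: [0.6379, -0.1475, 0.022]
ee_rot: [[0.897, 0.001, 0.442], [-0.442, -0.001, 0.897], [0.001, -1.0, -0.0]]
wrist_force: [-10.2, -1.4, 23.8]
grip_width: 0.701
```

Call:
apply_moves(moves=[[0.05, [0, 0, 0.001], 0], [0.05, [0, 0, 0], 0], [0.064, [0, 0, 0], 0], [0.07, [0, 0, 0], 0], [0.0854, [0, 0, 0], 0]])

```text
time_s: 7.27
position: [0.6377, -0.1474, 0.0213]
ee_rot: [[0.897, 0.0, 0.442], [-0.442, 0.0, 0.897], [0.0, -1.0, 0.0]]
wrist_force: [-0.4, 0.3, 1.1]
grip_width: 0.939
```

Call:
apply_moves(moves=[[0.0854, [0, 0, 0], 0], [0.0854, [0, 0, 0], 0], [0.0854, [0, 0, 0.01], 0], [0.0854, [0, 0, 0.02], 0], [0.0854, [0, 0, 0.03], 0]])

```text
time_s: 7.68
position: [0.6364, -0.147, 0.0806]
ee_rot: [[0.897, -0.003, 0.442], [-0.442, 0.001, 0.897], [-0.003, -1.0, -0.001]]
wrist_force: [0.3, -0.5, -0.7]
grip_width: 0.998
```

Call:
apply_moves(moves=[[0.0854, [0, 0, 0.035], 0], [0.0854, [0, 0, 0.035], 0], [0.0854, [0, 0, 0.035], 0], [0.0854, [0, 0, 0.035], 0], [0.0854, [0.01, 0, 0.02], 0]])

```text
time_s: 8.1
position: [0.6475, -0.1473, 0.2465]
ee_rot: [[0.897, 0.003, 0.442], [-0.442, -0.001, 0.897], [0.003, -1.0, 0.001]]
wrist_force: [-0.5, -0.2, -0.3]
grip_width: 1.003
```

Call:
apply_moves(moves=[[0.0854, [0.03, -0.015, 0], 0], [0.0854, [0.01, -0.01, 0], 0], [0.0854, [0, 0, 0], 0], [0.0854, [0, 0, 0], 0]])

```text
time_s: 8.43
position: [0.6875, -0.1722, 0.2415]
ee_rot: [[0.897, -0.0, 0.442], [-0.442, 0.001, 0.897], [-0.0, -1.0, 0.0]]
wrist_force: [-0.1, 0.5, -0.3]
grip_width: 1.001
```

```bash
python3 - <<'E'
from h import *
s=env.get_state();m=cams.camera_model("wrist");im=cams.grab_frame("wrist");cv2.imwrite("pics/w5.png",im);np.save("w5.npy",m,allow_pickle=True)
R=s["ee_rot"];print(s["time_s"],s["position"],np.degrees(np.arctan2(R[1,2],R[0,2])),s["wrist_force"])
h=cv2.cvtColor(im,cv2.COLOR_BGR2HSV)
uv=proj(m,(.638,-.148,.058),"wrist")[0];print(uv)
b=blob(mask(h,(174,170,100),(6,255,255)),uv,300);print(cv2.boundingRect(b),rect(plane(m,b,.058,"wrist")))
E
```

```text
8.4333 [ 0.68753752 -0.17223108  0.24145057] 63.74288503705027 [-0.08798691  0.54817174 -0.33839161]
[320.44848787 127.58179009]
(292, 78, 58, 97) (array([ 636.8, -147.6]), 102.3, 59.1, -26.4)
```

View pics/w5.png

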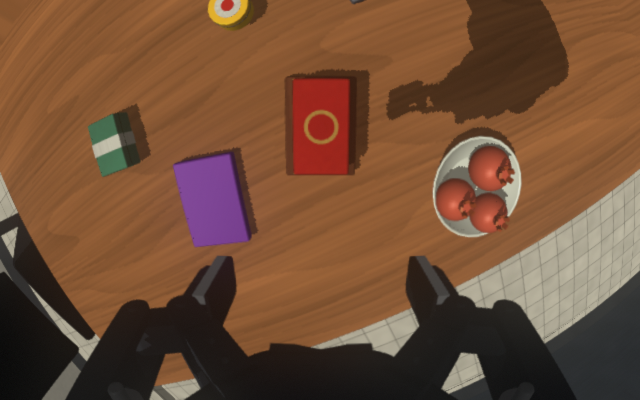

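Red tin sits at (0.637, −0.148) and −26.4°, within about 1 mm and 0.2° of the riser; in the picture it covers the riser centrally at (320,127). Next the green box, near (113,144).

Call:
apply_moves(moves=[[0.0854, [-0.021, -0.0295, 0], 3], [0.0854, [-0.021, -0.0295, -0.01], 3], [0.0854, [-0.021, -0.0295, -0.02], 3], [0.0854, [-0.021, -0.0295, -0.02], 2], [0.0854, [-0.021, -0.0295, -0.02], 2]])

```text
time_s: 8.9
position: [0.581, -0.3203, 0.1713]
ee_rot: [[0.974, 0.0, 0.226], [-0.226, -0.0, 0.974], [0.001, -1.0, -0.0]]
wrist_force: [1.5, -1.1, 0.3]
grip_width: 1.003
```

Call:
apply_moves(moves=[[0.0854, [-0.021, -0.0295, -0.02], 0], [0.0854, [-0.021, -0.0295, -0.02], 0], [0.0854, [-0.021, -0.0295, -0.02], 0], [0.0854, [0, 0, -0.01], 0], [0.0854, [0, 0, 0], 0]])

```text
time_s: 9.32
position: [0.5167, -0.4093, 0.0993]
ee_rot: [[0.973, -0.003, 0.232], [-0.232, 0.001, 0.973], [-0.003, -1.0, 0.001]]
wrist_force: [0.7, 0.1, -0.4]
grip_width: 1.002
```

```bash
python3 - <<'E'
from h import *
s=env.get_state();m=cams.camera_model("wrist");im=cams.grab_frame("wrist");cv2.imwrite("pics/w6.png",im);np.save("w6.npy",m,allow_pickle=True)
R=s["ee_rot"];print(s["time_s"],s["position"],np.degrees(np.arctan2(R[1,2],R[0,2])),s["wrist_force"],s["joint_pos"][6])
uv=proj(m,(.5186,-.4095,.036),"wrist")[0];print(uv)
E
```

```text
9.3167 [ 0.51670146 -0.40931378  0.09929531] 76.57331790075213 [ 0.68273466  0.06206896 -0.37714363] 82.24250501260418
[321.06924589 220.66488307]
```

View pics/w6.png

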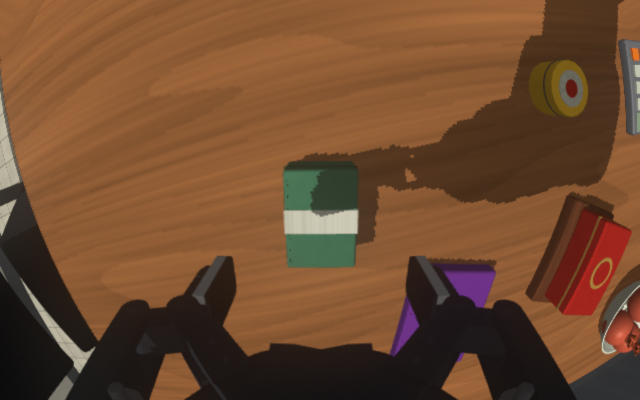

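Green box at (321,216) lies square between the fingers; the purple decoy is clear of them on the right. Fine check, then descend.

```bash
python3 - <<'E'
from h import *
m=np.load("w6.npy",allow_pickle=True).item()
P=plane(m,[(284,168),(357,167),(355,267),(288,267)],.036,"wrist")[:,:2]*1000
e=np.roll(P,-1,0)-P;print(P.mean(0).round(1),np.linalg.norm(e,axis=1).round(1),np.degrees(np.arctan2(e[:,1],e[:,0])).round(1))
q=plane(m,[(285,222),(357,222)],.036,"wrist")[:,:2]*1000;print("band mid",q.mean(0))
E
```

```text
[ 518.3 -409.5] [49.6 76.8 51.  76. ] [  77.3  -12.3 -103.5  166.6]
band mid [ 519.64920618 -409.79357232]
```

Call:
apply_moves(moves=[[0.0854, [0.002, 0, -0.03], 0], [0.0854, [0, 0, -0.03], 0], [0.0854, [0, 0, -0.02], 0], [0.0854, [0, 0, -0.012], 0], [0.0854, [0, 0, 0], 0]])

```text
time_s: 9.78
position: [0.5219, -0.4065, 0.0082]
ee_rot: [[0.974, -0.001, 0.227], [-0.227, 0.002, 0.974], [-0.002, -1.0, 0.001]]
wrist_force: [-0.7, 0.1, 0.2]
grip_width: 1.002
```

Call:
apply_moves(moves=[[0.0854, [0, 0, 0], 0], [0.0854, [0, 0, 0], 0]])

```text
time_s: 9.95
position: [0.5228, -0.4083, 0.0112]
ee_rot: [[0.974, 0.002, 0.229], [-0.229, -0.001, 0.974], [0.002, -1.0, -0.001]]
wrist_force: [0.1, -1.1, -0.5]
grip_width: 1.0
```

Call:
apply_moves(moves=[[0.0854, [-0.004, -0.001, -0.008], 0], [0.0854, [0, 0, 0], 0], [0.0854, [0, 0, 0], 0], [0.045, [0, 0, 0], 0], [0.045, [0, 0, 0], 0]])

```text
time_s: 10.37
position: [0.5177, -0.4094, 0.0016]
ee_rot: [[0.973, 0.0, 0.229], [-0.229, -0.0, 0.973], [0.0, -1.0, -0.0]]
wrist_force: [0.5, 0.3, 0.3]
grip_width: 0.745
```

Call:
apply_moves(moves=[[0.045, [0, 0, 0], 0], [0.045, [0, 0, 0], 0], [0.045, [0, 0, 0], 0], [0.045, [0, 0, 0], 0], [0.045, [0, 0, 0], 0]])

```text
time_s: 10.78
position: [0.5178, -0.4095, 0.0017]
ee_rot: [[0.973, 0.0, 0.229], [-0.229, -0.0, 0.973], [0.0, -1.0, -0.0]]
wrist_force: [-1.4, -0.1, 6.4]
grip_width: 0.599
```

Call:
apply_moves(moves=[[0.045, [0, 0, 0], 0], [0.045, [0, 0, 0], 0]])

```text
time_s: 10.95
position: [0.5178, -0.4095, 0.0017]
ee_rot: [[0.973, 0.0, 0.229], [-0.229, -0.0, 0.973], [0.0, -1.0, -0.0]]
wrist_force: [-1.0, -0.2, 5.6]
grip_width: 0.604
```

Gripped at 51.4 mm. Lift and carry.

Call:
apply_moves(moves=[[0.045, [0, 0, 0.01], 0], [0.045, [0, 0, 0.03], 0], [0.045, [0, 0, 0.035], 0], [0.045, [0, 0, 0.035], 0], [0.045, [0, 0, 0.02], 0]])

```text
time_s: 11.37
position: [0.5185, -0.4094, 0.1355]
ee_rot: [[0.973, 0.003, 0.229], [-0.229, -0.001, 0.973], [0.003, -1.0, -0.001]]
wrist_force: [-0.0, -1.5, -1.0]
grip_width: 0.606
```

Call:
apply_moves(moves=[[0.045, [0.0115, 0.026, 0], -2.2], [0.045, [0.012, 0.026, 0], -2.2], [0.045, [0.012, 0.0265, 0], -2.2], [0.045, [0.012, 0.0265, 0], -2.2], [0.045, [0.012, 0.0265, 0], -2.2]])

```text
time_s: 11.78
position: [0.5773, -0.2765, 0.1318]
ee_rot: [[0.911, -0.0, 0.412], [-0.412, 0.0, 0.911], [-0.0, -1.0, -0.0]]
wrist_force: [0.1, 0.1, -2.3]
grip_width: 0.602
```

Call:
apply_moves(moves=[[0.045, [0.012, 0.0265, 0], -2.2], [0.045, [0.012, 0.0265, 0], 0], [0.045, [0.012, 0.0265, 0], 0], [0.045, [0.012, 0.026, 0], 0], [0.045, [0.011, 0.025, 0], 0]])

```text
time_s: 12.2
position: [0.6364, -0.1457, 0.1318]
ee_rot: [[0.896, -0.0, 0.445], [-0.445, 0.0, 0.896], [-0.0, -1.0, 0.0]]
wrist_force: [-0.2, -0.5, -1.8]
grip_width: 0.603
```

Call:
apply_moves(moves=[[0.045, [0, 0, -0.02], 0], [0.045, [0, 0, -0.02], 0], [0.045, [0, 0, 0], 0], [0.045, [0, 0, 0], 0], [0.045, [0, 0, 0], 0]])

```text
time_s: 12.62
position: [0.6364, -0.1476, 0.0925]
ee_rot: [[0.895, 0.001, 0.446], [-0.446, 0.0, 0.895], [0.001, -1.0, 0.0]]
wrist_force: [-0.1, 0.5, -2.0]
grip_width: 0.604
```

Call:
apply_moves(moves=[[0.045, [0, 0, -0.015], 0], [0.045, [0, 0, -0.01], 0], [0.045, [0, 0, -0.005], 0], [0.045, [0, 0, 0], 0], [0.045, [0, 0, 0], 0]])

```text
time_s: 13.03
position: [0.6359, -0.1473, 0.0609]
ee_rot: [[0.895, -0.001, 0.445], [-0.445, 0.0, 0.895], [-0.001, -1.0, -0.0]]
wrist_force: [-0.0, 0.3, -2.0]
grip_width: 0.602
```

Call:
apply_moves(moves=[[0.045, [0, 0, -0.001], 0], [0.045, [0, 0, 0], 0]])

```text
time_s: 13.2
position: [0.6361, -0.1474, 0.0603]
ee_rot: [[0.895, -0.0, 0.445], [-0.445, 0.0, 0.895], [-0.0, -1.0, 0.0]]
wrist_force: [0.3, 0.8, -1.8]
grip_width: 0.606
```

Call:
apply_moves(moves=[[0.045, [0, 0, -0.001], 0], [0.045, [0, 0, 0], 0]])

```text
time_s: 13.37
position: [0.6363, -0.1474, 0.0596]
ee_rot: [[0.895, 0.0, 0.445], [-0.445, -0.0, 0.895], [0.0, -1.0, -0.0]]
wrist_force: [0.6, -1.2, -0.8]
grip_width: 0.6
```

Call:
apply_moves(moves=[[0.045, [0, 0, -0.0005], 0], [0.045, [0, 0, 0], 0]])

```text
time_s: 13.53
position: [0.6363, -0.1474, 0.0595]
ee_rot: [[0.895, 0.0, 0.445], [-0.445, -0.0, 0.895], [0.001, -1.0, -0.0]]
wrist_force: [-2.5, 1.0, 8.5]
grip_width: 0.6
```

Call:
apply_moves(moves=[[0.055, [0, 0, 0], 0], [0.06, [0, 0, 0], 0], [0.07, [0, 0, 0], 0], [0.0854, [0, 0, 0], 0], [0.0854, [0, 0, 0], 0]])

```text
time_s: 13.95
position: [0.6361, -0.1474, 0.0588]
ee_rot: [[0.895, 0.0, 0.445], [-0.445, -0.0, 0.895], [0.0, -1.0, -0.0]]
wrist_force: [-0.9, -0.2, -0.3]
grip_width: 0.996
```

Call:
apply_moves(moves=[[0.0854, [0, 0, 0], 0], [0.0854, [0, 0, 0], 0], [0.0854, [0, 0, 0.01], 0], [0.0854, [0, 0, 0.02], 0], [0.0854, [0, 0, 0.03], 0]])

```text
time_s: 14.37
position: [0.635, -0.1471, 0.1182]
ee_rot: [[0.896, -0.003, 0.445], [-0.445, 0.001, 0.896], [-0.003, -1.0, -0.001]]
wrist_force: [-0.2, -0.6, 0.2]
grip_width: 1.002
```

Call:
apply_moves(moves=[[0.0854, [0, 0, 0.035], 0], [0.0854, [0, 0, 0.035], 0], [0.0854, [0, 0, 0.035], 0], [0.0854, [0.02, -0.005, 0.02], 0], [0.0854, [0.03, -0.02, 0], 0]])

```text
time_s: 14.78
position: [0.6874, -0.1698, 0.2515]
ee_rot: [[0.897, 0.007, 0.443], [-0.443, -0.001, 0.897], [0.007, -1.0, 0.003]]
wrist_force: [0.5, 0.1, 0.1]
grip_width: 0.999
```

Call:
apply_moves(moves=[[0.0854, [0, 0, 0], 0], [0.0854, [0, 0, 0], 0]])

```text
time_s: 14.95
position: [0.6867, -0.173, 0.244]
ee_rot: [[0.895, 0.0, 0.446], [-0.446, 0.0, 0.895], [0.0, -1.0, 0.0]]
wrist_force: [0.5, 1.1, 0.0]
grip_width: 1.0
```

```bash
python3 - <<'E'
from h import *
s=env.get_state();m=cams.camera_model("wrist");im=cams.grab_frame("wrist");cv2.imwrite("pics/w7.png",im);np.save("w7.npy",m,allow_pickle=True)
R=s["ee_rot"];print(s["time_s"],s["position"],np.degrees(np.arctan2(R[1,2],R[0,2])),s["wrist_force"])
h=cv2.cvtColor(im,cv2.COLOR_BGR2HSV)
uv=proj(m,(.637,-.148,.094),"wrist")[0];print(uv)
k=mask(h,(60,70,90),(95,255,255));k=cv2.morphologyEx(k,cv2.MORPH_CLOSE,np.ones((31,31)))
b=blob(k,uv,300);print(cv2.boundingRect(b),rect(plane(m,b,.094,"wrist")))
b=blob(mask(h,(174,170,100),(6,255,255)),uv,300);print(cv2.boundingRect(b),rect(plane(m,b,.058,"wrist")))
cv2.imwrite("pics/w7c.png",cv2.resize(im[40:240,200:440],None,fx=3,fy=3))
E
```

```text
14.95 [ 0.68665432 -0.17297477  0.24400784] 63.492524767991796 [0.47335899 1.06566217 0.03492126]
[320.77293759 129.41814924]
(294, 92, 54, 77) (array([ 637.6, -148.6]), 72.7, 49.5, -26.5)
(293, 79, 57, 12) (array([ 596.6, -127.5]), 58.3, 11.9, 63.5)
```

View pics/w7c.png

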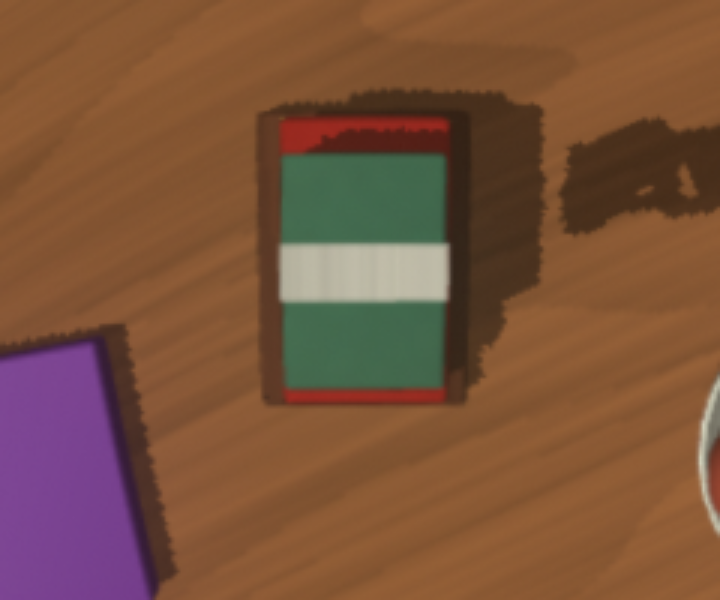

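Green box at (0.6376, −0.1486) and −26.5°, centred on the red tin to within 1 mm. Now the yellow tin.

Call:
apply_moves(moves=[[0.0854, [-0.0385, -0.001, 0], 0], [0.0854, [-0.0385, -0.001, 0], 0], [0.0854, [-0.0385, -0.001, 0], 0], [0.0854, [-0.0385, -0.001, 0], 0], [0.0854, [-0.0385, -0.001, -0.01], 0]])

```text
time_s: 15.42
position: [0.4914, -0.1767, 0.2348]
ee_rot: [[0.896, 0.001, 0.445], [-0.445, -0.001, 0.896], [0.001, -1.0, -0.001]]
wrist_force: [1.1, -0.6, 0.4]
grip_width: 0.998
```

Call:
apply_moves(moves=[[0.0854, [-0.0385, -0.001, -0.01], 0], [0.0854, [0, 0, -0.035], 0], [0.0854, [0, 0, -0.035], 0], [0.0854, [0, 0, -0.035], 0], [0.0854, [0, 0, -0.015], 0]])

```text
time_s: 15.83
position: [0.4526, -0.1777, 0.101]
ee_rot: [[0.896, -0.003, 0.445], [-0.445, 0.001, 0.896], [-0.003, -1.0, -0.001]]
wrist_force: [-0.1, 0.6, -0.7]
grip_width: 1.0
```

Call:
apply_moves(moves=[[0.0854, [0, 0, 0], 0], [0.0854, [0, 0, 0], 0]])

```text
time_s: 16.0
position: [0.4546, -0.1777, 0.1042]
ee_rot: [[0.896, -0.001, 0.445], [-0.445, 0.0, 0.896], [-0.001, -1.0, -0.0]]
wrist_force: [0.2, -0.6, 1.3]
grip_width: 0.999
```

```bash
python3 - <<'E'
from h import *
s=env.get_state();m=cams.camera_model("wrist");im=cams.grab_frame("wrist");cv2.imwrite("pics/w8.png",im)
R=s["ee_rot"];print(s["time_s"],s["position"],np.degrees(np.arctan2(R[1,2],R[0,2])),s["wrist_force"])
h=cv2.cvtColor(im,cv2.COLOR_BGR2HSV)
uv=proj(m,(.4565,-.179,.034),"wrist")[0];print(uv)
b=blob(mask(h,(18,120,150),(35,255,255)),uv,300);P=plane(m,b,.034,"wrist");print(cv2.boundingRect(b),rect(P),cv2.minEnclosingCircle((P[:,:2]*1000).astype(np.float32)))
k=mask(h,(172,150,100),(8,255,255));b=blob(k,uv,15);print("spot",cv2.boundingRect(b),rect(plane(m,b,.034,"wrist")))
E
```

```text
16.0 [ 0.45460939 -0.17768932  0.10415101] 63.60602680405687 [ 0.17479948 -0.56337628  1.33834625]
[320.24965418 217.53034657]
(288, 187, 66, 61) (array([ 457.2, -178.9]), 48.1, 46.9, 61.6) ((456.5678405761719, -178.8287353515625), 24.735342025756836)
spot (311, 209, 21, 19) (array([ 456.9, -178.8]), 14.5, 13.9, 17.1)
```

Call:
apply_moves(moves=[[0.0854, [0.002, -0.001, -0.03], 0], [0.0854, [0, 0, -0.03], 0], [0.0854, [0, 0, -0.025], 0], [0.0854, [0, 0, -0.01], 0], [0.0854, [0, 0, 0], 0]])

```text
time_s: 16.47
position: [0.4569, -0.1791, 0.0085]
ee_rot: [[0.895, -0.001, 0.445], [-0.445, 0.0, 0.895], [-0.001, -1.0, -0.0]]
wrist_force: [-0.2, 0.0, -0.2]
grip_width: 0.999
```

Call:
apply_moves(moves=[[0.0854, [0, 0, 0], 0], [0.0854, [0, 0, 0], 0]])

```text
time_s: 16.63
position: [0.4581, -0.1797, 0.0106]
ee_rot: [[0.895, 0.002, 0.445], [-0.445, -0.001, 0.895], [0.002, -1.0, 0.0]]
wrist_force: [0.6, -0.6, 0.1]
grip_width: 1.003
```

Call:
apply_moves(moves=[[0.0854, [-0.001, 0.001, -0.009], 0], [0.0854, [0, 0, 0], 0], [0.0854, [0, 0, 0], 0], [0.042, [0, 0, 0], 0], [0.042, [0, 0, 0], 0]])

```text
time_s: 17.05
position: [0.4562, -0.1784, 0.0]
ee_rot: [[0.895, 0.0, 0.445], [-0.445, -0.0, 0.895], [0.0, -1.0, 0.0]]
wrist_force: [-0.2, -0.7, 1.0]
grip_width: 0.747
```

Call:
apply_moves(moves=[[0.042, [0, 0, 0], 0], [0.042, [0, 0, 0], 0], [0.042, [0, 0, 0], 0], [0.042, [0, 0, 0], 0], [0.042, [0, 0, 0], 0]])

```text
time_s: 17.47
position: [0.4562, -0.1784, 0.0002]
ee_rot: [[0.895, 0.0, 0.445], [-0.445, -0.0, 0.895], [0.0, -1.0, -0.0]]
wrist_force: [-1.9, -0.6, 7.2]
grip_width: 0.577
```

Call:
apply_moves(moves=[[0.042, [0, 0, 0], 0], [0.042, [0, 0, 0], 0]])

```text
time_s: 17.63
position: [0.4562, -0.1784, 0.0002]
ee_rot: [[0.895, 0.0, 0.445], [-0.445, -0.0, 0.895], [0.0, -1.0, -0.0]]
wrist_force: [-2.1, 1.0, 7.8]
grip_width: 0.577
```

Gripped at 49.3 mm. Lift clear of the tower height, then carry.

Call:
apply_moves(moves=[[0.042, [0, 0, 0.01], 0], [0.042, [0, 0, 0.03], 0], [0.042, [0, 0, 0.04], 0], [0.042, [0, 0, 0.04], 0], [0.042, [0, 0, 0.03], 0]])

```text
time_s: 18.05
position: [0.4561, -0.1778, 0.1531]
ee_rot: [[0.896, 0.001, 0.445], [-0.445, 0.0, 0.896], [0.001, -1.0, 0.001]]
wrist_force: [1.0, -1.0, -1.9]
grip_width: 0.575
```

Call:
apply_moves(moves=[[0.042, [0.0255, 0.0045, 0], 0], [0.042, [0.026, 0.0045, 0], 0], [0.042, [0.026, 0.0045, 0], 0], [0.042, [0.026, 0.0045, 0], 0], [0.042, [0.026, 0.0045, 0], 0]])

```text
time_s: 18.47
position: [0.5864, -0.1556, 0.1505]
ee_rot: [[0.895, -0.0, 0.445], [-0.445, 0.0, 0.895], [-0.0, -1.0, 0.0]]
wrist_force: [0.8, -0.3, -1.6]
grip_width: 0.578
```

Call:
apply_moves(moves=[[0.042, [0.026, 0.0045, 0], 0], [0.042, [0.025, 0.0035, 0], 0], [0.042, [0, 0, 0], 0], [0.042, [0, 0, -0.02], 0], [0.042, [0, 0, 0], 0]])

```text
time_s: 18.88
position: [0.6351, -0.1476, 0.1276]
ee_rot: [[0.896, -0.004, 0.445], [-0.445, 0.001, 0.896], [-0.004, -1.0, -0.001]]
wrist_force: [-0.6, -0.7, -2.6]
grip_width: 0.573
```

Call:
apply_moves(moves=[[0.042, [0, 0, 0], 0], [0.042, [0, 0, 0], 0]])

```text
time_s: 19.05
position: [0.6364, -0.148, 0.1308]
ee_rot: [[0.895, 0.0, 0.445], [-0.445, 0.0, 0.895], [0.0, -1.0, 0.0]]
wrist_force: [0.8, 0.4, -1.7]
grip_width: 0.575
```

Target is (0.6367, −0.1479), so this is on it. Lower to z ≈ 0.0965.

Call:
apply_moves(moves=[[0.042, [0, 0, -0.015], 0], [0.042, [0, 0, -0.012], 0], [0.042, [0, 0, -0.006], 0], [0.042, [0, 0, 0], 0], [0.042, [0, 0, 0], 0]])

```text
time_s: 19.47
position: [0.6364, -0.1477, 0.0965]
ee_rot: [[0.895, -0.001, 0.445], [-0.445, 0.0, 0.895], [-0.001, -1.0, -0.0]]
wrist_force: [-0.0, 0.8, -1.6]
grip_width: 0.577
```

Call:
apply_moves(moves=[[0.042, [0, 0, -0.001], 0], [0.042, [0, 0, 0], 0]])

```text
time_s: 19.63
position: [0.6368, -0.1478, 0.0961]
ee_rot: [[0.895, 0.0, 0.445], [-0.445, -0.0, 0.895], [0.0, -1.0, 0.0]]
wrist_force: [-0.1, 0.4, -2.7]
grip_width: 0.573
```

Call:
apply_moves(moves=[[0.042, [0, 0, -0.001], 0], [0.042, [0, 0, 0], 0]])

```text
time_s: 19.8
position: [0.6366, -0.1479, 0.0949]
ee_rot: [[0.895, 0.0, 0.445], [-0.445, -0.0, 0.895], [0.0, -1.0, -0.0]]
wrist_force: [0.3, -0.0, -2.0]
grip_width: 0.572
```

Call:
apply_moves(moves=[[0.042, [0, 0, -0.0005], 0], [0.042, [0, 0, 0], 0]])

```text
time_s: 19.97
position: [0.6366, -0.1479, 0.0943]
ee_rot: [[0.895, -0.0, 0.445], [-0.445, -0.0, 0.895], [0.0, -1.0, -0.0]]
wrist_force: [0.1, -0.0, -1.4]
grip_width: 0.575
```

Call:
apply_moves(moves=[[0.042, [0, 0, -0.0005], 0], [0.042, [0, 0, 0], 0]])

```text
time_s: 20.13
position: [0.6366, -0.1479, 0.0942]
ee_rot: [[0.895, 0.0, 0.445], [-0.445, -0.0, 0.895], [0.0, -1.0, -0.0]]
wrist_force: [-2.5, -0.3, 4.9]
grip_width: 0.578
```

Call:
apply_moves(moves=[[0.052, [0, 0, 0], 0], [0.058, [0, 0, 0], 0], [0.066, [0, 0, 0], 0], [0.0854, [0, 0, 0], 0], [0.0854, [0, 0, 0], 0]])

```text
time_s: 20.55
position: [0.6366, -0.1479, 0.0938]
ee_rot: [[0.895, 0.0, 0.445], [-0.445, -0.0, 0.895], [0.0, -1.0, -0.0]]
wrist_force: [-0.3, 0.4, -0.5]
grip_width: 0.995
```

Call:
apply_moves(moves=[[0.0854, [0, 0, 0], 0], [0.0854, [0, 0, 0], 0], [0.0854, [0, 0, 0.01], 0], [0.0854, [0, 0, 0.02], 0], [0.0854, [0, 0, 0.03], 0]])

```text
time_s: 20.97
position: [0.6355, -0.1477, 0.1532]
ee_rot: [[0.896, -0.003, 0.445], [-0.445, 0.001, 0.896], [-0.003, -1.0, -0.001]]
wrist_force: [-1.0, 0.1, 0.7]
grip_width: 0.998
```

Call:
apply_moves(moves=[[0.0854, [0, 0, 0.035], 0], [0.0854, [0, 0, 0.035], 0], [0.0854, [0, 0, 0.02], 0], [0.0854, [0.02, -0.005, 0.02], 0], [0.0854, [0.03, -0.02, 0], 0]])

```text
time_s: 21.38
position: [0.6876, -0.1704, 0.2708]
ee_rot: [[0.897, 0.006, 0.443], [-0.443, -0.0, 0.897], [0.006, -1.0, 0.002]]
wrist_force: [1.2, 0.1, 0.8]
grip_width: 1.002
```

Call:
apply_moves(moves=[[0.0854, [0, 0, 0], 0], [0.0854, [0, 0, 0], 0]])

```text
time_s: 21.55
position: [0.6872, -0.1735, 0.2639]
ee_rot: [[0.895, 0.0, 0.446], [-0.446, 0.0, 0.895], [-0.0, -1.0, 0.001]]
wrist_force: [0.8, -0.0, -0.5]
grip_width: 0.996
```

```bash
python3 - <<'E'
from h import *
s=env.get_state();m=cams.camera_model("wrist");im=cams.grab_frame("wrist");cv2.imwrite("pics/w9.png",im)
R=s["ee_rot"];print(s["time_s"],s["position"],np.degrees(np.arctan2(R[1,2],R[0,2])))
def yel(im,m,n,uv):
    h=cv2.cvtColor(im,cv2.COLOR_BGR2HSV);b=blob(mask(h,(18,120,150),(35,255,255)),uv,30);P=plane(m,b,.128,n);print("yellow",cv2.boundingRect(b),rect(P))
    b=blob(mask(h,(172,150,100),(8,255,255)),uv,15);print("spot",cv2.boundingRect(b),rect(plane(m,b,.128,n)))
uv=proj(m,(.637,-.148,.128),"wrist")[0];print(uv);yel(im,m,"wrist",uv)
h=cv2.cvtColor(im,cv2.COLOR_BGR2HSV);k=mask(h,(60,70,60),(95,255,255));k=cv2.morphologyEx(k,cv2.MORPH_CLOSE,np.ones((31,31)));b=blob(k,uv,200);print("green",cv2.boundingRect(b),rect(plane(m,b,.094,"wrist")))
m2=np.load("w2.npy",allow_pickle=True).item();i2=cv2.imread("pics/w2.png");h=cv2.cvtColor(i2,cv2.COLOR_BGR2HSV)
b=blob(mask(h,(0,0,170),(40,60,255)),(268,35),300);print("coaster",cv2.boundingRect(b),rect(plane(m2,b,.01,"wrist")))
mt=cams.camera_model("top");ht=cv2.cvtColor(cv2.imread("pics/top0.png"),cv2.COLOR_BGR2HSV)
b=blob(mask(ht,(0,0,170),(60,70,255)),(232,227),15);print("cap",cv2.boundingRect(b),rect(plane(mt,b,.105,"top")))
ms=cams.camera_model("side");print("side cap",proj(ms,(.543,.368,.105),"side"),proj(ms,(.543,.368,.0),"side"))
E
```

```text
21.55 [ 0.68717926 -0.17345013  0.2639166 ] 63.49429844667315
[320.98886187 129.84738804]
yellow (294, 104, 54, 54) (array([ 637.5, -148.7]), 48.0, 47.6, -26.5)
spot (313, 123, 17, 16) (array([ 637.5, -148.3]), 14.3, 13.6, 63.5)
green (297, 147, 49, 17) (array([ 662.3, -160.7]), 48.9, 16.6, 63.8)
coaster (232, 1, 72, 68) (array([460.7, 168.3]), 93.7, 93.5, 65.4)
cap (225, 222, 10, 10) (array([544.1, 375. ]), 25.7, 25.5, 88.6)
side cap [[307.24105632 235.41542282]] [[307.1874111  263.97559067]]
```

Yellow tin measured at (0.6375, −0.1485) with the right diameter for z = 0.128, so the tower is centred within 1 mm. On to the bottle, cap near (0.544, 0.375).

Call:
apply_moves(moves=[[0.0854, [-0.005, 0.03, 0], 0], [0.0854, [-0.01, 0.038, 0], 0], [0.0854, [-0.01, 0.038, 0], 0], [0.0854, [-0.01, 0.038, 0], 0], [0.0854, [-0.01, 0.038, 0], 0]])

```text
time_s: 22.02
position: [0.6399, 0.0111, 0.2643]
ee_rot: [[0.896, -0.0, 0.445], [-0.445, -0.0, 0.896], [-0.0, -1.0, -0.0]]
wrist_force: [2.1, 0.7, -0.6]
grip_width: 1.002
```

Call:
apply_moves(moves=[[0.0854, [-0.01, 0.038, 0], 0], [0.0854, [-0.01, 0.038, 0], 0], [0.0854, [-0.01, 0.038, 0], 0], [0.0854, [-0.01, 0.038, 0], 0], [0.0854, [-0.01, 0.038, 0], 0]])

```text
time_s: 22.43
position: [0.5899, 0.2008, 0.2643]
ee_rot: [[0.896, 0.0, 0.445], [-0.445, -0.0, 0.896], [0.0, -1.0, -0.0]]
wrist_force: [1.4, 0.2, 0.6]
grip_width: 1.002
```

Call:
apply_moves(moves=[[0.0854, [-0.01, 0.038, 0], 0], [0.0854, [-0.01, 0.038, -0.01], 0], [0.0854, [-0.01, 0.038, -0.02], 0], [0.0854, [0, 0, -0.02], 0], [0.0854, [0, 0, 0], 0]])

```text
time_s: 22.85
position: [0.559, 0.3125, 0.2121]
ee_rot: [[0.897, -0.004, 0.441], [-0.441, -0.002, 0.897], [-0.003, -1.0, -0.003]]
wrist_force: [0.5, -1.0, -0.7]
grip_width: 1.001
```

Call:
apply_moves(moves=[[0.0854, [0, 0, 0], 0]])

```text
time_s: 22.93
position: [0.5614, 0.3106, 0.2148]
ee_rot: [[0.896, -0.001, 0.445], [-0.445, -0.001, 0.896], [-0.001, -1.0, -0.002]]
wrist_force: [0.3, -0.3, 0.6]
grip_width: 1.004
```

```bash
python3 - <<'E'
from h import *
s=env.get_state();m=cams.camera_model("wrist");im=cams.grab_frame("wrist");cv2.imwrite("pics/w10.png",im)
R=s["ee_rot"];print(s["time_s"],s["position"],np.degrees(np.arctan2(R[1,2],R[0,2])))
h=cv2.cvtColor(im,cv2.COLOR_BGR2HSV)
uv=proj(m,(.544,.375,.105),"wrist")[0];print(uv,h[int(uv[1]),int(uv[0])])
b=blob(mask(h,(0,0,150),(180,80,255)),uv,30);P=plane(m,b,.105,"wrist");print("cap",cv2.boundingRect(b),rect(P))
uv=proj(m,(.461,.168,.01),"wrist")[0];print(uv)
b=blob(mask(h,(0,0,170),(40,60,255)),uv,300);print("coaster",cv2.boundingRect(b),rect(plane(m,b,.01,"wrist")))
E
```

```text
22.9333 [0.56137069 0.31063946 0.21484078] 63.60305152970896
[381.23474672 147.67947568] [25 34 98]
cap (372, 155, 22, 9) (array([552.9, 372.2]), 17.9, 6.8, 55.2)
[178.90516653 155.16840442]
coaster (148, 116, 67, 76) (array([460.4, 168.9]), 93.5, 92.4, -30.9)
```

View pics/w10.png

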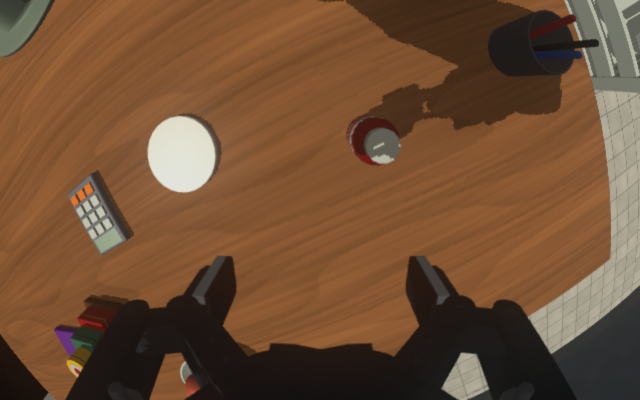

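Bottle cap at about (381,146), half shaded, 1–2 px from the prediction; coaster (183,154), calculator (100,210) and pen cup (530,43) are undisturbed. Exact cap reading:

```bash
python3 - <<'E'
from h import *
m=cams.camera_model("wrist");im=cv2.imread("pics/w10.png");h=cv2.cvtColor(im,cv2.COLOR_BGR2HSV)
k=mask(h,(0,0,75),(180,80,255));k=cv2.morphologyEx(k,cv2.MORPH_CLOSE,np.ones((5,5)));b=blob(k,(381,146),100)
P=plane(m,b,.105,"wrist");print(cv2.boundingRect(b),rect(P),cv2.minEnclosingCircle((P[:,:2]*1000).astype(np.float32)))
E
```

```text
(365, 128, 36, 36) (array([544.2, 376.5]), 29.8, 29.3, 39.4) ((543.924072265625, 375.9805908203125), 15.747984886169434)
```

Call:
apply_moves(moves=[[0.0854, [-0.006, 0.022, 0], 0], [0.0854, [-0.006, 0.022, 0], 0], [0.0854, [-0.0055, 0.0215, -0.01], 0], [0.0854, [0, 0, -0.03], 0], [0.0854, [0, 0, -0.02], 0]])

```text
time_s: 23.4
position: [0.5448, 0.3769, 0.1553]
ee_rot: [[0.895, 0.002, 0.445], [-0.445, 0.001, 0.895], [0.001, -1.0, 0.002]]
wrist_force: [0.9, -1.8, -1.5]
grip_width: 1.0
```

Call:
apply_moves(moves=[[0.0854, [0, 0, 0], 0], [0.0854, [0, 0, 0], 0], [0.0854, [0, 0, 0], 0]])

```text
time_s: 23.65
position: [0.5457, 0.3763, 0.1571]
ee_rot: [[0.895, 0.002, 0.447], [-0.447, 0.001, 0.895], [0.001, -1.0, 0.002]]
wrist_force: [0.2, -0.5, 0.2]
grip_width: 1.003
```

Call:
apply_moves(moves=[[0.0854, [-0.001, 0, -0.03], 0], [0.0854, [0, 0, -0.03], 0], [0.0854, [0, 0, -0.03], 0], [0.0854, [0, 0, -0.02], 0], [0.0854, [0, 0, -0.006], 0]])

```text
time_s: 24.07
position: [0.5437, 0.3756, 0.0377]
ee_rot: [[0.895, -0.001, 0.446], [-0.446, -0.001, 0.895], [-0.0, -1.0, -0.001]]
wrist_force: [-0.8, -0.1, 0.4]
grip_width: 0.996
```

Call:
apply_moves(moves=[[0.0854, [0, 0, 0], 0], [0.0854, [0, 0, 0], 0], [0.0854, [0, 0, 0], 0]])

```text
time_s: 24.32
position: [0.5447, 0.3772, 0.0412]
ee_rot: [[0.895, 0.002, 0.446], [-0.446, 0.002, 0.895], [0.001, -1.0, 0.002]]
wrist_force: [0.4, 0.3, 1.3]
grip_width: 0.999
```

Call:
apply_moves(moves=[[0.0854, [0, -0.001, -0.003], 0], [0.0854, [0, 0, 0], 0], [0.06, [0, 0, 0], 0], [0.05, [0, 0, 0], 0], [0.04, [0, 0, 0], 0]], force=30)

```text
time_s: 24.73
position: [0.5437, 0.3756, 0.0361]
ee_rot: [[0.895, 0.0, 0.445], [-0.445, 0.0, 0.895], [0.0, -1.0, 0.0]]
wrist_force: [0.9, 0.5, 0.2]
grip_width: 0.605
```

Call:
apply_moves(moves=[[0.04, [0, 0, 0], 0], [0.04, [0, 0, 0], 0], [0.038, [0, 0, 0], 0], [0.038, [0, 0, 0], 0], [0.038, [0, 0, 0], 0]])

```text
time_s: 25.15
position: [0.5438, 0.3757, 0.0362]
ee_rot: [[0.895, 0.0, 0.445], [-0.445, 0.0, 0.895], [0.0, -1.0, 0.0]]
wrist_force: [-0.7, -0.3, 5.8]
grip_width: 0.529
```

Call:
apply_moves(moves=[[0.038, [0, 0, 0], 0], [0.038, [0, 0, 0], 0], [0.038, [0, 0, 0], 0]])

```text
time_s: 25.4
position: [0.5437, 0.3757, 0.0362]
ee_rot: [[0.895, 0.0, 0.445], [-0.445, 0.0, 0.895], [0.0, -1.0, 0.0]]
wrist_force: [-0.9, -0.8, 5.6]
grip_width: 0.534
```

Gripped at 45.5 mm. Lift and carry to the coaster at (0.4606, 0.1685).

Call:
apply_moves(moves=[[0.038, [0, 0, 0.01], 0], [0.038, [0, 0, 0.02], 0], [0.038, [0, 0, 0.025], 0], [0.038, [0, 0, 0.01], 0], [0.038, [-0.004, -0.01, 0], 0]])

```text
time_s: 25.82
position: [0.5405, 0.368, 0.1039]
ee_rot: [[0.896, 0.003, 0.445], [-0.445, 0.004, 0.896], [0.001, -1.0, 0.005]]
wrist_force: [-0.1, 0.2, -2.4]
grip_width: 0.535
```

Call:
apply_moves(moves=[[0.038, [-0.01, -0.026, 0], 0], [0.038, [-0.0105, -0.026, 0], 0], [0.038, [-0.0105, -0.026, 0], 0], [0.038, [-0.0105, -0.026, 0], 0], [0.038, [-0.0105, -0.026, 0], 0]])

```text
time_s: 26.23
position: [0.4869, 0.2342, 0.1009]
ee_rot: [[0.895, -0.0, 0.445], [-0.445, -0.0, 0.895], [0.0, -1.0, -0.0]]
wrist_force: [1.1, 0.6, -2.3]
grip_width: 0.533
```

Call:
apply_moves(moves=[[0.038, [-0.0105, -0.026, 0], 0], [0.038, [-0.0105, -0.026, 0], 0], [0.038, [-0.006, -0.015, 0], 0], [0.038, [0, 0, 0], 0], [0.038, [0, 0, 0], 0]])

```text
time_s: 26.65
position: [0.4608, 0.1678, 0.1012]
ee_rot: [[0.895, 0.0, 0.447], [-0.447, -0.0, 0.895], [0.001, -1.0, -0.0]]
wrist_force: [-1.0, 0.7, -2.3]
grip_width: 0.53
```

Call:
apply_moves(moves=[[0.038, [0, 0, 0], 0], [0.038, [0, 0, 0], 0]])

```text
time_s: 26.82
position: [0.4609, 0.1695, 0.101]
ee_rot: [[0.896, 0.0, 0.445], [-0.445, 0.001, 0.896], [-0.0, -1.0, 0.001]]
wrist_force: [0.0, 0.5, -1.9]
grip_width: 0.529
```

Lower to z ≈ 0.049.

Call:
apply_moves(moves=[[0.038, [0, -0.0005, -0.02], 0], [0.038, [0, 0, -0.02], 0], [0.038, [0, 0, -0.01], 0], [0.038, [0, 0, -0.002], 0], [0.038, [0, 0, 0], 0]])

```text
time_s: 27.23
position: [0.4603, 0.1687, 0.0487]
ee_rot: [[0.896, -0.001, 0.444], [-0.444, -0.0, 0.896], [-0.001, -1.0, -0.0]]
wrist_force: [-0.6, -0.2, -1.5]
grip_width: 0.534
```

Call:
apply_moves(moves=[[0.038, [0, 0, 0], 0], [0.038, [0, 0, 0], 0]])

```text
time_s: 27.4
position: [0.4611, 0.1684, 0.0497]
ee_rot: [[0.895, 0.001, 0.445], [-0.445, 0.0, 0.895], [0.001, -1.0, 0.001]]
wrist_force: [-0.9, -0.8, -1.7]
grip_width: 0.535
```

Call:
apply_moves(moves=[[0.038, [0, 0, -0.001], 0], [0.038, [0, 0, -0.001], 0], [0.038, [0, 0, 0], 0], [0.038, [0, 0, 0], 0]])

```text
time_s: 27.73
position: [0.4607, 0.168, 0.0471]
ee_rot: [[0.895, 0.0, 0.445], [-0.445, -0.0, 0.895], [0.0, -1.0, 0.0]]
wrist_force: [-0.4, 0.2, -2.8]
grip_width: 0.532
```

Call:
apply_moves(moves=[[0.038, [0, 0, -0.0007], 0], [0.038, [0, 0, 0], 0], [0.038, [0, 0, 0], 0]])

```text
time_s: 27.98
position: [0.4607, 0.1681, 0.0463]
ee_rot: [[0.895, 0.0, 0.445], [-0.445, -0.0, 0.895], [0.0, -1.0, 0.0]]
wrist_force: [-0.3, -0.7, -3.0]
grip_width: 0.531
```

Call:
apply_moves(moves=[[0.038, [0, 0, -0.0005], 0], [0.038, [0, 0, 0], 0], [0.038, [0, 0, 0], 0]])

```text
time_s: 28.23
position: [0.4608, 0.1681, 0.0461]
ee_rot: [[0.895, 0.001, 0.445], [-0.445, -0.0, 0.895], [0.001, -1.0, 0.0]]
wrist_force: [-2.7, -0.9, 10.1]
grip_width: 0.534
```

Contact. Release, retreat upward, and take the final checks.

Call:
apply_moves(moves=[[0.048, [0, 0, 0], 0], [0.052, [0, 0, 0], 0], [0.06, [0, 0, 0], 0], [0.0854, [0, 0, 0], 0], [0.0854, [0, 0, 0], 0]])

```text
time_s: 28.65
position: [0.4606, 0.168, 0.0457]
ee_rot: [[0.895, -0.0, 0.445], [-0.445, -0.0, 0.895], [-0.0, -1.0, -0.0]]
wrist_force: [0.3, 0.4, -0.8]
grip_width: 0.952
```

Call:
apply_moves(moves=[[0.0854, [0, 0, 0], 0], [0.0854, [0, 0, 0], 0], [0.0854, [0, 0, 0.01], 0], [0.0854, [0, 0, 0.02], 0], [0.0854, [0, 0, 0.03], 0]])

```text
time_s: 29.07
position: [0.4595, 0.1678, 0.1056]
ee_rot: [[0.896, -0.003, 0.445], [-0.445, -0.001, 0.896], [-0.003, -1.0, -0.002]]
wrist_force: [0.8, -0.3, -0.4]
grip_width: 0.996
```

Call:
apply_moves(moves=[[0.0854, [0, 0, 0.035], 0], [0.0854, [0, 0, 0.035], 0], [0.0854, [0, 0, 0.035], 0], [0.0854, [0.03, 0.01, 0.02], 0], [0.0854, [0.03, 0.01, 0], 0]])

```text
time_s: 29.48
position: [0.5225, 0.1884, 0.2366]
ee_rot: [[0.895, 0.007, 0.446], [-0.446, 0.001, 0.895], [0.005, -1.0, 0.004]]
wrist_force: [0.9, -0.4, 0.9]
grip_width: 0.996
```

Call:
apply_moves(moves=[[0.0854, [0, 0, 0], 0], [0.0854, [0, 0, 0], 0], [0.0854, [0, 0, 0], 0]])

```text
time_s: 29.73
position: [0.5198, 0.1881, 0.2308]
ee_rot: [[0.896, -0.001, 0.445], [-0.445, -0.0, 0.896], [-0.001, -1.0, -0.0]]
wrist_force: [0.2, -0.7, 0.1]
grip_width: 0.999
```

```bash
python3 - <<'E'
from h import *
s=env.get_state();m=cams.camera_model("wrist");im=cams.grab_frame("wrist");sd=cams.grab_frame("side");tp=cams.grab_frame("top")
cv2.imwrite("pics/w11.png",im);cv2.imwrite("pics/top1.png",tp)
print(s["time_s"],s["position"],s["wrist_force"])
h=cv2.cvtColor(im,cv2.COLOR_BGR2HSV)
uv=proj(m,(.461,.168,.115),"wrist")[0];print(uv)
big=cv2.resize(im[int(uv[1])-75:int(uv[1])+75,int(uv[0])-75:int(uv[0])+75],(400,400))
cv2.imwrite("pics/fin.png",np.hstack([big,cv2.resize(sd[130:290,250:410],(400,400))]))
b=blob(mask(h,(0,0,75),(180,80,255)),uv,60);print("white",cv2.boundingRect(b))
k=mask(h,(168,90,40),(8,255,255));print("red",[cv2.boundingRect(c) for c in cv2.findContours(k,0,2)[0] if cv2.contourArea(c)>60])
E
```

```text
29.7333 [0.51981254 0.18809501 0.23078911] [ 0.17299106 -0.74634051  0.09857046]
[268.43373666 147.13131163]
white (244, 95, 81, 80)
red [(177, 353, 11, 16), (148, 303, 19, 6), (252, 116, 50, 48), (596, 35, 38, 14)]
```

View pics/fin.png

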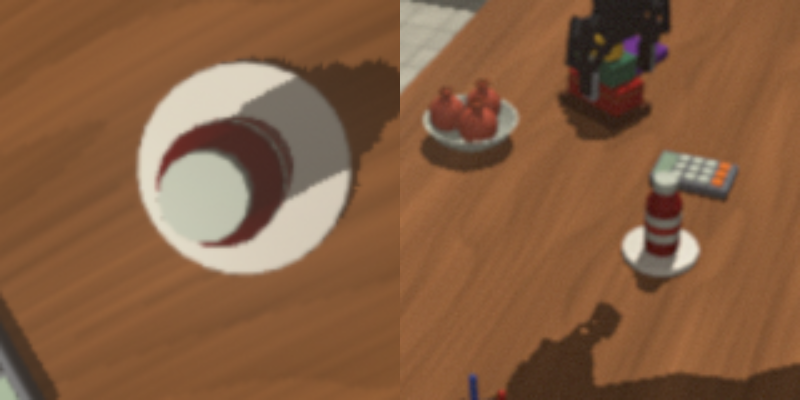

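View pics/top1.png

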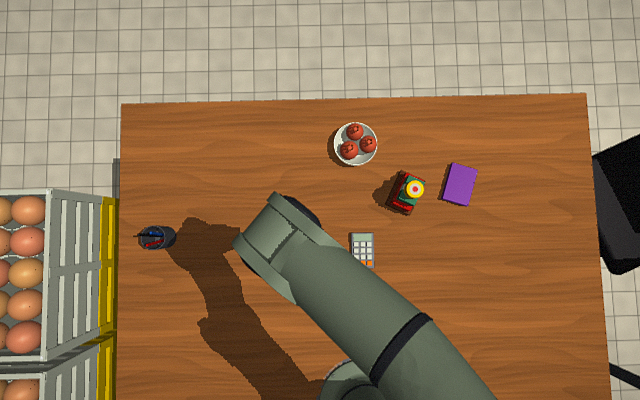

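The crops show the bottle upright mid-coaster, with the cap at about (269,146) against the predicted (268,147). The tower stands on the riser at top-image (410,190), and the bowl, calculator, pen cup and purple block are where they were. Handing in.

```bash
python3 -c "
from cell import sign_off
print(sign_off())"
```

```text
the job is handed in; nothing more can be done
None
```

I built the tower on the dark wooden riser (red tin, green box, yellow tin, in that order), then stood the bottle on the coaster. I handed the job in at about 30 s of the 128 s.

**Tower:** Riser centre measured at (0.638, −0.148), lying at −26.2°.

| Item | Position measured after placing (m) | Angle |
|---|---|---|
| Red tin | (0.637, −0.148) | −26.4° |
| Green box | (0.638, −0.149) | −26.5° |
| Yellow tin | (0.6375, −0.1485) | round |

Each is centred to about 1 mm, which is finer than the 2 mm calibration.

**Bottle:** It was upright in the last picture, with its cap within about 1.5 px of the spot predicted for the coaster centre.

**Contact forces:** The highest wrist reading I saw was about 26 N, when the red tin touched the riser. The bottle touched down at about 10 N.

**Left alone:** In the last top view the bowl, calculator, pen cup and purple block looked unmoved. I judged that by eye and did not measure it.

**What disagreed:** Arm readings taken just after a move were off by a few mm up to about 9 mm. I let the arm settle and corrected before each grasp. In the last side view the gripper partly hid the tower, so its final check came from the top view.

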